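# Open the vacuum-line valve by one turn of its hand wheel

### The job

Open the bench valve by exactly one full turn: with a fingertip or the outside of the fingers, push the black upright handle of the blue hand wheel once round counter-clockwise as seen from above, and stop when the handle is back where it started. Push gently and do not grip or pinch the handle; leave the two vials and the timer standing where they are, and take the hand clear of the wheel at the end.

Things in the scene. Friction and masses are not known exactly. Their poses are not given: they have to be found in the camera images.
- wheel_hub (a point): Centre of the blue hand wheel, on its upright axis, mid-plane of the rim, 150 mm above the desk. The wheel lies level on a grey and brass pedestal valve fixed to the desk (foot 100 mm across, two hose barbs 53 mm out to the sides at 85 mm height). Rim: 12 mm round bar on a circle of radius 55 mm; rim and spokes reach up to 156 mm above the desk, the hub nut to 162 mm.
- wheel (a joint): Angle of the hand wheel in rad, growing counter-clockwise seen from above (opening); a turn is 6.283. Starts between 0 and 3, free from -1.5 to 16. It stays where it is left; friction 0.15 N m, about 3 N at the handle. Obstacles round it: a kettle behind (from x 0.63 m on, up to 0.25 m high); on the right, beyond x 0.47 and y -0.25 m in the robot's frame, stacked cartons 0.53 m high.
- spoke_handle: Black revolving grip, 18 mm thick, upright on the wheel's rim at the end of a spoke, 55 mm from the axis, going round with the wheel (it also spins loosely on its own pin). Origin: middle of the grip, 184 mm above the desk; it spans 155 to 210 mm above the desk. Seen from above it stands at the direction handle minus hub. Contact with the fingers must stay below 35 N.
- vial_white: Loose glass sample vial with a white cap, 27 mm in diameter, 60 mm tall, standing on the desk beside the pedestal, about 90 mm from the axis; origin at the centre of its underside. To be left alone.
- vial_blue: Loose glass sample vial with a blue cap, 27 mm in diameter, 60 mm tall, standing on the desk on the other side of the pedestal, about 90 mm from the axis; origin at the centre of its underside. To be left alone.
- timer: Loose white digital bench timer lying on the desk to the left, 66 x 63 mm, 18 mm tall; origin at the centre of its underside. To be left alone.

How it is judged:
By the outcome, as a careful person would: the job done as asked, in the order asked, and still so for the second after the job is handed in, with the robot touching nothing.
It also fails if it takes over 51 s, if anything falls off the work surface, if the arm or the gripper's body presses on something with over 40 N, if the wrist force passes 120 N, or if a joint passes its speed limit or range.

### The arm

A 6-joint arm with a two-finger parallel gripper is mounted at the origin on the work surface; the furniture and walls round the work are solid. World frame = base frame: x ahead of the robot, y to its left, z up, the work surface at z = 0. Lengths are in m, angles in rad, forces in N, time in s.
With the tool pointing down it reaches from about 0.4 to 0.825 m from the base axis. Payload 7 kg.
Tool frame: the origin (TCP) lies at the very end of the fingers, on their centre line; the grasp point (between the pads) lies 19 mm behind it (ctrl.grip_point_offset is the distance from the TCP to the grasp point, in m); z points along the fingers, y is the line along which they close (so a half turn about z gives the same grasp; the last joint's range is limited). The gripper opens to 88 mm and grips with 3 to 60 N. Pads are 19 mm wide; open, the fingers measure 130 mm over their backs; the gripper's body (78 mm by 193 mm) begins 47 mm behind the grasp point.
Start: joints at [-0.975, 0.359, 0.012, 0, -1.224, -0.288], TCP at [0.204, -0.643, 0.227] pointing down, gripper open.
Joint ranges: [-3.07, 3.07], [-1.43, 2.12], [-1.02, 1.25], [-3.03, 1.67], [-3.05, -0], [-3.03, 3.03]. Speed limits (rad/s): [2.39, 2.39, 3.01, 3.14, 3.14, 3.14].

### API

Orientations are given as [roll, pitch, yaw] about the fixed x, y, z axes, in that order (R = Rz(yaw) Ry(pitch) Rx(roll)).
In Python, from workcell import ctrl gives the robot as it stands.
- The arm moves only by the tool arm_command, never from a script. Its argument "steps" is a list of rows, each an object of numbers: "wx", "wy", "wz": the turn, a rotation vector about the world's x, y, z in degrees; "tx", "ty", "tz": the shift along the world's x, y, z in mm; "fingers": the opening, from -1 (shut) to 1 (fully open), so that 0 is half open. A call has 1 to 12 rows; each row is the pose to reach, as a shift and turn from the pose commanded when the call began; what a row does not reach only later rows make up. A row lasts 1/12 s, in which the tool goes at most 41.7 mm and 7.16 degrees, less where a joint would pass 70% of its speed; a pose out of reach is approached as far as the arm can. A call with a gripper value outside its range is refused whole. The fingers move at their own pace and stop on an object; "newtons" is the grip in N (left out, the last holds). Time passes only in rows, so rows that repeat a pose let the fingers close. It gives the time, the measured TCP pose, the force, the opening and the grip force at its end, in the units of the state.
- ctrl.get_obs(): the state, without advancing time (a new reading comes with each control period).
- ctrl.grab_frame(name): name is "scene" or "top" or "wrist"; returns (picture, depth): 480x640x3 uint8, red, green, blue; 480x640 float32, m along the optical axis (not along the pixel's ray), 0 where there is no reading.
- ctrl.camera_info(name): a dict with "fovy" (degrees; the focal length in pixels is half the picture's height over the tangent of half this angle, whatever the lens; pixels are square), "cx", "cy" (the principal point, pixels), "extrinsics" (4x4, takes a point from world to camera coordinates). Camera axes: x right, y down, z forward; pixel columns grow to the right and rows downward; lengths in m; the calibration is good to about 2 mm. A picture is of the moment at which its call begins: read the wrist's pose just before it. camera_info takes no time and is no camera call; for the wrist camera it gives the pose at the moment of the call.
- ctrl.finish_job(): hands the job in; it is judged then, once.
The state is a dict: "t": time; "joints": joint angles; "dq": joint speeds; "joint_efforts": joint torques, N m; "ee_pos": TCP position; "tcp_rot": TCP orientation; "ft_force": force on the tool from outside, world axes, zero at the start; "wrist_torque": the same for the moment, N m; "grip_width": finger opening in m; "grip_force": force on a finger pad.
Only numpy, scipy, OpenCV 4.12 (cv2) and the standard library are available. Lean on these libraries where they do the work, as an engineer would, in place of code of your own. Each camera call takes 0.05 s, during which the arm holds its last target. There are 200 camera calls.

## Working session

There is one attempt and no reset: what is moved stays moved. The work goes in short steps, Python scripts to look and compute and a tool call to move; the robot and the scene stay as the last step left them, time stands still between calls to the robot, and variables do not carry over. Pictures are saved under pics/ and viewed, at most 10 in all, crops included, and the job is handed in when it is done.

Besides the shell and the picture viewer there is one more tool, called after ">>>" as name([rows], argument=value, ...), one row to a line, values as JSON. arm_command: Moves the arm, as the interface text tells. Its arguments: {"type":"object","properties":{"steps":{"type":"array"},"newtons":{"type":"number"}},"required":["steps"]}

```bash
mkdir -p pics; ls; cat > h.py <<'E'
import numpy as np, cv2
from workcell import ctrl
def K(name):
    c=ctrl.camera_info(name); f=240/np.tan(np.radians(c["fovy"])/2); return f,c["cx"],c["cy"],np.array(c["extrinsics"])
def ray_z(name,u,v,z):
    f,cx,cy,E=K(name); R=E[:3,:3]; o=-R.T@E[:3,3]; d=R.T@np.array([(u-cx)/f,(v-cy)/f,1]); return o+d*(z-o[2])/d[2]
def cloud(name,D):
    f,cx,cy,E=K(name); v,u=np.mgrid[:480,:640]; P=np.stack([(u-cx)/f*D,(v-cy)/f*D,D],-1); return (P-E[:3,3])@E[:3,:3]
def save(n,im): cv2.imwrite("pics/"+n+".png",im[...,::-1])
E
python3 - <<'E'
from h import *
o=ctrl.get_obs(); print({k:np.round(v,3) for k,v in o.items()})
a=[]
for n in("top","scene"):
    im,D=ctrl.grab_frame(n); np.savez(n,im=im,D=D); a.append(im); print(n,K(n))
    save(n,im)
E
```

```text
pics
{'t': np.float64(0.0), 'joints': array([-0.975,  0.359,  0.011, -0.   , -1.224, -0.288]), 'dq': array([ 0.001,  0.   ,  0.002, -0.001, -0.001,  0.001]), 'joint_efforts': array([ 1.0000e-03, -5.8271e+01,  2.9306e+01,  6.9970e+00,  7.0000e-03,
       -0.0000e+00]), 'ee_pos': array([ 0.204, -0.643,  0.226]), 'tcp_rot': array([ 3.14 , -0.   , -2.834]), 'ft_force': array([-0.702,  0.213,  0.676]), 'wrist_torque': array([-0.041, -0.014, -0.014]), 'grip_force': np.float64(0.0), 'grip_width': np.float64(0.088)}
top (np.float64(505.16361207364105), 323.44113729478994, 241.85973980325673, array([[-0.0153208 , -0.99986563,  0.00583033,  0.1080377 ],
       [-0.98127097,  0.01391555, -0.19212925,  0.60229051],
       [ 0.19202231, -0.0086647 , -0.98135231,  0.87013475],
       [ 0.        ,  0.        ,  0.        ,  1.        ]]))
scene (np.float64(595.893906636555), 316.1794968592183, 232.2413808268786, array([[-0.81744682, -0.57598699, -0.00443549,  0.55048954],
       [-0.24047905,  0.3482674 , -0.90602409,  0.2236996 ],
       [ 0.52340283, -0.73955987, -0.42320288,  0.83817672],
       [ 0.        ,  0.        ,  0.        ,  1.        ]]))
```

View pics/top.png

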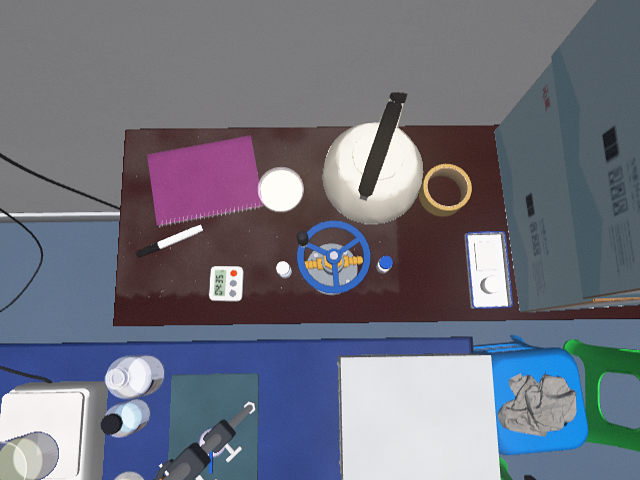

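View pics/scene.png

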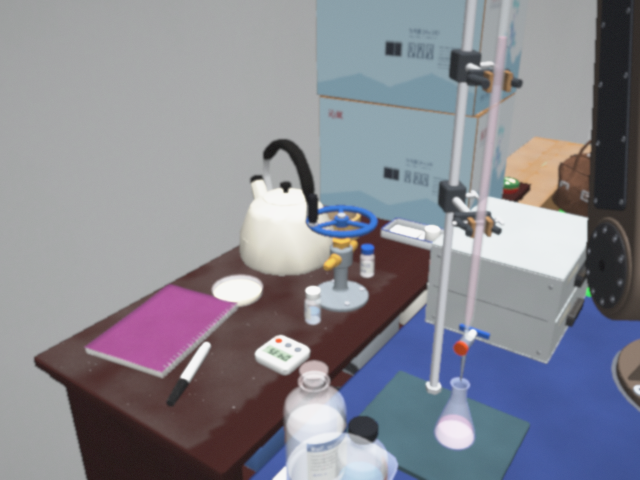

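The top view shows the blue wheel with its hub at (334,256) and the black handle at (303,239). The kettle is close behind, the vials are at (284,268) and (385,264), and the timer is at (226,283). The scene view also shows a tall burette stand near (450,200).

```bash
python3 - <<'E'
from h import *
d=np.load("top.npz"); im,D=d["im"],d["D"]; P=cloud("top",D)
hsv=cv2.cvtColor(im,cv2.COLOR_RGB2HSV)
u,v=np.meshgrid(np.arange(640),np.arange(480))
box=(u>270)&(u<375)&(v>205)&(v<310)
m=box&(hsv[...,0]>100)&(hsv[...,0]<125)&(hsv[...,1]>150)&(P[...,2]>.13)&(P[...,2]<.175)
p=P[m]; print("rim n",m.sum(),np.median(p,0))
# cast onto plane z=.154
ys,xs=np.nonzero(m); q=np.array([ray_z("top",a,b,.152) for a,b in zip(xs,ys)])
cen,r=cv2.minEnclosingCircle(q[:,:2].astype(np.float32)); print("hub",cen,r)
mh=box&(hsv[...,2]<60)&(P[...,2]>.165)&(u<325)
print("handle n",mh.sum(),np.median(P[mh],0),P[mh].max(0),P[mh].min(0))
t=mh&(P[...,2]>.2); print("top of handle",t.sum(),np.median(P[t],0),[ (u[t].mean(),v[t].mean())], ray_z("top",u[t].mean(),v[t].mean(),.21))
h=np.median(P[t],0)[:2]-cen; print(np.hypot(*h),np.degrees(np.arctan2(h[1],h[0])))
for n,(a,b) in dict(white=(284,268),blue=(385,264),timer=(226,283),box=(418,410),dish=(280,190),kettle=(372,170),khandle=(380,150),kh2=(367,193),stand=(235,425),stand2=(250,406),st3=(190,455),bottle=(130,375),tape=(446,190),ctn=(520,250),mat=(220,385)).items(): print(n,P[b,a].round(3))
k=(P[...,2]>.13)&(u>300)&(u<425)&(v>90)&(v<225)&~m&~mh
print("kettle",P[k].min(0),P[k].max(0)); 
for z0 in(.13,.16,.19,.22):
  s=k&(P[...,2]>z0)&(P[...,2]<z0+.03)&(P[...,0]>.6); 
  if s.any(): print(z0,P[s].min(0).round(3),P[s].max(0).round(3))
E
```

```text
rim n 1707 [0.56020694 0.08061849 0.15461284]
hub (0.561850905418396, 0.08395439386367798) 0.06060030311346054
handle n 89 [0.58004682 0.13318442 0.20183171] [0.59235317 0.14251817 0.96899648] [0.42558013 0.10718144 0.16627755]
top of handle 48 [0.58333087 0.13256456 0.20688121] [(np.float64(301.9791666666667), np.float64(236.27083333333334))] [0.58329556 0.13326527 0.21      ]
0.05314449416411005 66.16022158277845
white [0.556 0.171 0.061]
blue [ 0.561 -0.012  0.058]
timer [0.536 0.284 0.015]
box [ 0.318 -0.043  0.15 ]
dish [0.716 0.182 0.019]
kettle [0.686 0.023 0.217]
khandle [0.712 0.012 0.235]
kh2 [0.663 0.027 0.169]
stand [0.31  0.231 0.211]
stand2 [0.315 0.232 0.042]
st3 [0.322 0.231 0.465]
bottle [0.376 0.417 0.121]
tape [ 0.718 -0.149 -0.004]
ctn [ 0.586 -0.268  0.043]
mat [0.349 0.291 0.015]
kettle [ 0.42558013 -0.08482525  0.13000198] [0.86284162 0.13565812 0.96899648]
0.13 [ 0.615 -0.085  0.13 ] [0.863 0.136 0.158]
0.16 [0.661 0.017 0.16 ] [0.678 0.042 0.19 ]
0.19 [ 0.668 -0.029  0.19 ] [0.81  0.039 0.22 ]
0.22 [ 0.686 -0.024  0.22 ] [0.793 0.031 0.244]
```

>>> arm_command([
  {"tz":40,"fingers":-1},
  {"tz":60,"ty":35,"wz":-7,"fingers":-1},
  {"tz":60,"tx":5,"ty":75,"wz":-14,"fingers":-1},
  {"tz":60,"tx":10,"ty":115,"wz":-17.6,"fingers":-1},
  {"tz":60,"tx":15,"ty":155,"wz":-17.6,"fingers":-1},
  {"tz":60,"tx":20,"ty":195,"wz":-17.6,"fingers":-1},
  {"tz":60,"tx":25,"ty":230,"wz":-17.6,"fingers":-1},
  {"tz":60,"tx":46,"ty":263,"wz":-17.6,"fingers":-1},
  {"tz":60,"tx":71,"ty":293,"wz":-17.6,"fingers":-1},
  {"tz":60,"tx":96,"ty":323,"wz":-17.6,"fingers":-1},
  {"tz":60,"tx":121,"ty":353,"wz":-17.6,"fingers":-1},
  {"tz":60,"tx":121,"ty":353,"wz":-17.6,"fingers":-1},
], newtons=10)

```text
schema error: expected keys wx, wy, wz, tx, ty, tz, fingers
```

>>> arm_command([
  {"wx":0,"wy":0,"wz":0,"tx":0,"ty":0,"tz":40,"fingers":-1},
  {"wx":0,"wy":0,"wz":-7,"tx":0,"ty":35,"tz":60,"fingers":-1},
  {"wx":0,"wy":0,"wz":-14,"tx":5,"ty":75,"tz":60,"fingers":-1},
  {"wx":0,"wy":0,"wz":-17.6,"tx":10,"ty":115,"tz":60,"fingers":-1},
  {"wx":0,"wy":0,"wz":-17.6,"tx":15,"ty":155,"tz":60,"fingers":-1},
  {"wx":0,"wy":0,"wz":-17.6,"tx":20,"ty":195,"tz":60,"fingers":-1},
  {"wx":0,"wy":0,"wz":-17.6,"tx":25,"ty":230,"tz":60,"fingers":-1},
  {"wx":0,"wy":0,"wz":-17.6,"tx":46,"ty":263,"tz":60,"fingers":-1},
  {"wx":0,"wy":0,"wz":-17.6,"tx":71,"ty":293,"tz":60,"fingers":-1},
  {"wx":0,"wy":0,"wz":-17.6,"tx":96,"ty":323,"tz":60,"fingers":-1},
  {"wx":0,"wy":0,"wz":-17.6,"tx":121,"ty":353,"tz":60,"fingers":-1},
  {"wx":0,"wy":0,"wz":-17.6,"tx":121,"ty":353,"tz":60,"fingers":-1},
], newtons=10)

```text
t: 1.1
ee_pos: [0.3286, -0.2863, 0.2867]
tcp_rot: [3.141, 0.002, -3.136]
ft_force: [-0.2, 0.2, 1.1]
grip_width: 0.0133
grip_force: 0.0
```

>>> arm_command([
  {"wx":0,"wy":0,"wz":0,"tx":18,"ty":35,"tz":0,"fingers":-1},
  {"wx":0,"wy":0,"wz":0,"tx":36,"ty":70,"tz":0,"fingers":-1},
  {"wx":0,"wy":0,"wz":0,"tx":55,"ty":105,"tz":0,"fingers":-1},
  {"wx":0,"wy":0,"wz":0,"tx":75,"ty":140,"tz":0,"fingers":-1},
  {"wx":0,"wy":0,"wz":0,"tx":90,"ty":178,"tz":0,"fingers":-1},
  {"wx":0,"wy":0,"wz":0,"tx":105,"ty":215,"tz":0,"fingers":-1},
  {"wx":0,"wy":0,"wz":0,"tx":120,"ty":252,"tz":0,"fingers":-1},
  {"wx":0,"wy":0,"wz":0,"tx":135,"ty":290,"tz":0,"fingers":-1},
  {"wx":0,"wy":0,"wz":0,"tx":155,"ty":310,"tz":0,"fingers":-1},
  {"wx":0,"wy":0,"wz":0,"tx":175,"ty":330,"tz":0,"fingers":-1},
  {"wx":0,"wy":0,"wz":0,"tx":175,"ty":330,"tz":0,"fingers":-1},
  {"wx":0,"wy":0,"wz":0,"tx":175,"ty":330,"tz":0,"fingers":-1},
])

```text
t: 2.1
ee_pos: [0.5008, 0.0407, 0.2855]
tcp_rot: [-3.141, -0.002, -3.139]
ft_force: [-0.5, 0.0, -0.5]
grip_width: 0.0007
grip_force: 0.0
```

```bash
python3 - <<'E'
from h import *
o=ctrl.get_obs(); print(o["ee_pos"],o["tcp_rot"],o["ft_force"],o["joints"])
f,cx,cy,E=K("wrist"); print("cam pos",-E[:3,:3].T@E[:3,3],E[:3,:3].round(2),f)
im,D=ctrl.grab_frame("wrist"); save("w1",im); np.savez("w1",im=im,D=D)
E
```

```text
[0.50075887 0.04069285 0.28549539] [-3.14077956e+00 -2.07245365e-03 -3.13945490e+00] [-0.49213243  0.0169565  -0.49257727] [ 4.72609456e-01  3.68535533e-02 -2.61818475e-01 -2.24491243e-04
 -1.27434018e+00 -2.04120137e+00]
cam pos [0.42280738 0.0418597  0.44473148] [[-0.    1.   -0.  ]
 [ 0.96  0.    0.29]
 [ 0.29 -0.   -0.96]] 338.0530965050711
```

View pics/w1.png

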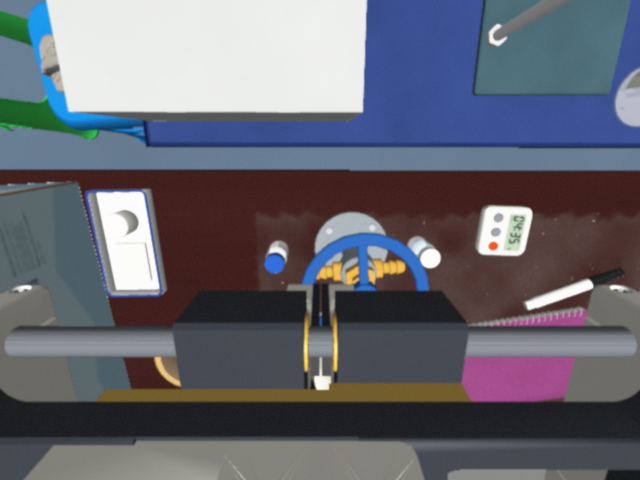

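The wrist view shows the wheel at (365,265), mostly hidden behind the gripper body, with the vials and timer undisturbed. Joint 1 shows a lateral arm offset, so I'll check clearance to the burette stand in the scene view.

```bash
python3 - <<'E'
from h import *
im,D=ctrl.grab_frame("scene"); save("s2",im); im2,D2=ctrl.grab_frame("top"); np.savez("t2",im=im2,D=D2)
save("both",np.vstack([cv2.resize(im,(400,300)),cv2.resize(im2,(400,300))]))
E
```

```text
(no output)
```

View pics/both.png

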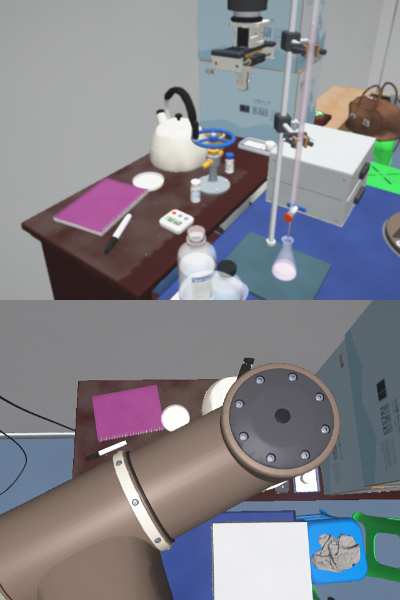

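The scene view shows the gripper over the wheel and the stand's rod in front. In the top view the forearm comes in from the left, passing over the stand, so I'll compare heights.

```bash
python3 - <<'E'
from h import *
d=np.load("top.npz"); P=cloud("top",d["D"]); x,y,z=P[...,0],P[...,1],P[...,2]
s=(abs(x-.32)<.12)&(abs(y-.24)<.12)&(z>.2)&(d["D"]>0)
for a in np.arange(.2,.9,.05):
    k=s&(z>=a)&(z<a+.05)
    if k.any(): print(round(a,2),k.sum(),P[k].min(0).round(3),P[k].max(0).round(3))
d=np.load("t2.npz"); P=cloud("top",d["D"]); 
for b,a in [(240,430),(300,200),(330,150),(400,100),(200,400),(400,60)]:
    print("arm px",b,a,P[a,b].round(3))
print("top cam",-K("top")[3][:3,:3].T@K("top")[3][:3,3],"scene cam",-K("scene")[3][:3,:3].T@K("scene")[3][:3,3])
d=np.load("top.npz");P=cloud("top",d["D"]);print([P[479,c].round(3) for c in range(120,230,10)])
s=np.load("scene.npz");P=cloud("scene",s["D"]);print([P[r,c].round(3) for r,c in [(5,470),(5,505),(60,465),(200,455)]])
E
```

```text
0.2 54 [0.306 0.23  0.2  ] [0.317 0.238 0.243]
0.25 68 [0.263 0.208 0.285] [0.329 0.313 0.3  ]
0.3 793 [0.262 0.208 0.3  ] [0.329 0.317 0.35 ]
0.35 136 [0.306 0.23  0.35 ] [0.317 0.24  0.399]
0.4 111 [0.297 0.217 0.401] [0.329 0.235 0.45 ]
0.45 901 [0.298 0.208 0.45 ] [0.329 0.252 0.5  ]
0.5 100 [0.311 0.23  0.5  ] [0.317 0.24  0.526]
arm px 240 430 [0.383 0.147 0.706]
arm px 300 200 [0.505 0.118 0.687]
arm px 330 150 [0.779 0.084 0.065]
arm px 400 100 [ 0.844 -0.04   0.135]
arm px 200 400 [0.398 0.167 0.711]
arm px 400 60 [ 0.861 -0.025  0.239]
top cam [0.42558013 0.10718144 0.96899648] scene cam [0.06508693 0.85904941 0.55983772]
[array([0.196, 0.457, 0.03 ]), array([0.196, 0.441, 0.029]), array([0.192, 0.428, 0.016]), array([0.188, 0.415, 0.   ]), array([0.263, 0.305, 0.307]), array([0.316, 0.233, 0.523]), array([0.31 , 0.23 , 0.499]), array([0.301, 0.23 , 0.465]), array([0.298, 0.224, 0.452]), array([0.19 , 0.305, 0.015]), array([0.189, 0.288, 0.013])]
[array([0.31 , 0.24 , 0.512]), array([0.252, 0.305, 0.518]), array([0.307, 0.247, 0.459]), array([0.301, 0.25 , 0.304])]
```

```bash
python3 - <<'E'
from h import *
d=np.load("t2.npz"); P=cloud("top",d["D"])
for r in range(150,480,40):
    print(r,[tuple(P[r,c].round(2)) for c in range(10,560,50) if P[r,c,2]>.4])
f,cx,cy,E=K("top")
for X in [(.312,.235),(.255,.307)]:
  for z in(.5,.55,.6,.65):
    p=E[:3,:3]@np.array([*X,z])+E[:3,3]; print(X,z,(f*p[0]/p[2]+cx).round(),(f*p[1]/p[2]+cy).round())
  for z in (.5,.55,.6,.65):
    f2,a,b,E2=K("scene");p=E2[:3,:3]@np.array([*X,z])+E2[:3,3]; print("sc",z,(f2*p[0]/p[2]+a).round(),(f2*p[1]/p[2]+b).round())
E
```

```text
150 [(np.float64(0.52), np.float64(0.06), np.float64(0.73)), (np.float64(0.52), np.float64(0.04), np.float64(0.73)), (np.float64(0.52), np.float64(0.01), np.float64(0.73))]
190 [(np.float64(0.5), np.float64(0.09), np.float64(0.73)), (np.float64(0.5), np.float64(0.06), np.float64(0.73)), (np.float64(0.5), np.float64(0.04), np.float64(0.73)), (np.float64(0.5), np.float64(0.01), np.float64(0.73))]
230 [(np.float64(0.49), np.float64(0.14), np.float64(0.7)), (np.float64(0.48), np.float64(0.11), np.float64(0.71)), (np.float64(0.48), np.float64(0.09), np.float64(0.71)), (np.float64(0.48), np.float64(0.06), np.float64(0.73)), (np.float64(0.48), np.float64(0.04), np.float64(0.73)), (np.float64(0.48), np.float64(0.01), np.float64(0.73))]
270 [(np.float64(0.47), np.float64(0.19), np.float64(0.69)), (np.float64(0.46), np.float64(0.16), np.float64(0.71)), (np.float64(0.46), np.float64(0.14), np.float64(0.71)), (np.float64(0.46), np.float64(0.11), np.float64(0.71)), (np.float64(0.46), np.float64(0.09), np.float64(0.71)), (np.float64(0.46), np.float64(0.06), np.float64(0.72)), (np.float64(0.46), np
[... 1546 characters left out ...]
float64(0.71)), (np.float64(0.36), np.float64(0.24), np.float64(0.7)), (np.float64(0.37), np.float64(0.21), np.float64(0.72)), (np.float64(0.37), np.float64(0.18), np.float64(0.72)), (np.float64(0.37), np.float64(0.16), np.float64(0.73)), (np.float64(0.36), np.float64(0.14), np.float64(0.71))]
(0.312, 0.235) 0.5 175.0 477.0
(0.312, 0.235) 0.55 156.0 494.0
(0.312, 0.235) 0.6 132.0 516.0
(0.312, 0.235) 0.65 101.0 546.0
sc 0.5 469.0 17.0
sc 0.55 474.0 -36.0
sc 0.6 480.0 -93.0
sc 0.65 486.0 -154.0
(0.255, 0.307) 0.5 86.0 551.0
(0.255, 0.307) 0.55 56.0 578.0
(0.255, 0.307) 0.6 16.0 614.0
(0.255, 0.307) 0.65 -38.0 662.0
sc 0.5 498.0 27.0
sc 0.55 506.0 -34.0
sc 0.6 514.0 -101.0
sc 0.65 522.0 -173.0
```

The forearm would sweep over the stand's rod at (0.31, 0.235), and I can't see the rod's top. I'll lean the hand about 24° toward -y, which moves the forearm away from it.

>>> arm_command([
  {"wx":6,"wy":0,"wz":0,"tx":0,"ty":0,"tz":0,"fingers":-1},
  {"wx":12,"wy":0,"wz":0,"tx":0,"ty":0,"tz":0,"fingers":-1},
  {"wx":18,"wy":0,"wz":0,"tx":0,"ty":0,"tz":0,"fingers":-1},
  {"wx":24,"wy":0,"wz":0,"tx":0,"ty":0,"tz":0,"fingers":-1},
  {"wx":24,"wy":0,"wz":0,"tx":0,"ty":0,"tz":0,"fingers":-1},
])

```text
t: 2.67
ee_pos: [0.5002, 0.0367, 0.2864]
tcp_rot: [2.716, 0.0, 3.136]
ft_force: [1.6, 0.0, -0.3]
grip_width: 0.0006
grip_force: 0.0
```

```bash
python3 - <<'E'
from h import *
o=ctrl.get_obs(); print({k:np.round(o[k],3) for k in("t","joints","joint_efforts","ee_pos","tcp_rot","ft_force")})
im,D=ctrl.grab_frame("top"); np.savez("t3",im=im,D=D); im2,D2=ctrl.grab_frame("scene");save("b3",np.vstack([cv2.resize(im2,(400,300)),cv2.resize(im,(400,300))]))
P=cloud("top",D); k=P[...,2]>.45; print([tuple(P[r,c].round(2).tolist()) for r in range(150,480,60) for c in range(10,640,70) if k[r,c]])
E
```

```text
{'t': np.float64(2.667), 'joints': array([ 0.111,  0.072, -0.121, -0.434, -1.347, -1.596]), 'joint_efforts': array([ -2.185, -37.404,  31.254,   3.525,  -0.479,   1.723]), 'ee_pos': array([0.5  , 0.037, 0.286]), 'tcp_rot': array([2.716, 0.   , 3.136]), 'ft_force': array([ 1.59 ,  0.006, -0.305])}
[(0.52, 0.12, 0.74), (0.5, 0.09, 0.78), (0.51, 0.06, 0.76), (0.51, 0.02, 0.75), (0.52, -0.03, 0.71), (0.49, 0.12, 0.74), (0.48, 0.09, 0.77), (0.48, 0.06, 0.76), (0.48, 0.02, 0.75), (0.49, -0.01, 0.73), (0.46, 0.12, 0.73), (0.45, 0.09, 0.76), (0.45, 0.06, 0.76), (0.45, 0.03, 0.75), (0.46, -0.03, 0.7), (0.43, 0.09, 0.74), (0.43, 0.06, 0.77), (0.43, 0.04, 0.77), (0.4, 0.09, 0.74), (0.41, 0.07, 0.77), (0.41, 0.04, 0.77), (0.4, 0.01, 0.76), (0.38, 0.09, 0.75), (0.39, 0.07, 0.78), (0.39, 0.04, 0.78), (0.38, 0.01, 0.77)]
```

View pics/b3.png

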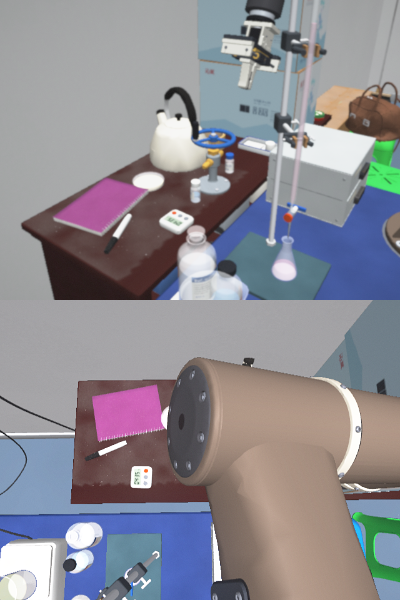

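The forearm is now well clear of the stand. Next I'll lean the hand 18° toward the robot to keep the body off the kettle, then measure the finger thickness.

>>> arm_command([
  {"wx":0,"wy":-6,"wz":0,"tx":20,"ty":20,"tz":0,"fingers":-1},
  {"wx":0,"wy":-12,"wz":0,"tx":40,"ty":40,"tz":0,"fingers":-1},
  {"wx":0,"wy":-18,"wz":0,"tx":60,"ty":60,"tz":0,"fingers":-1},
  {"wx":0,"wy":-18,"wz":0,"tx":80,"ty":80,"tz":0,"fingers":-1},
  {"wx":0,"wy":-18,"wz":0,"tx":100,"ty":80,"tz":0,"fingers":-1},
  {"wx":0,"wy":-18,"wz":0,"tx":110,"ty":80,"tz":0,"fingers":-1},
  {"wx":0,"wy":-18,"wz":0,"tx":110,"ty":80,"tz":0,"fingers":-1},
])

```text
t: 3.35
ee_pos: [0.6113, 0.1209, 0.2864]
tcp_rot: [2.724, 0.314, -3.139]
ft_force: [0.4, -0.1, -0.1]
grip_width: 0.0005
grip_force: 0.0
```

```bash
python3 - <<'E'
from h import *
from scipy.spatial.transform import Rotation as Ro
o=ctrl.get_obs(); print({k:np.round(o[k],3) for k in("t","joints","joint_efforts","ee_pos","tcp_rot","ft_force")})
R=Ro.from_euler("xyz",o["tcp_rot"]).as_matrix(); print(R.round(3))
im,D=ctrl.grab_frame("scene"); P=cloud("scene",D); Q=(P-o["ee_pos"])@R
for a in np.arange(-.08,.005,.008):
    k=(D>0)&(abs(Q[...,0])<.06)&(abs(Q[...,1])<.1)&(Q[...,2]>a)&(Q[...,2]<a+.008)
    if k.any(): print(round(a,3),k.sum(),Q[k].min(0).round(3),Q[k].max(0).round(3))
save("s4",im[0:300,200:500])
E
```

```text
{'t': np.float64(3.35), 'joints': array([ 0.294,  0.07 , -0.177, -0.39 , -0.943, -1.625]), 'joint_efforts': array([  0.265, -36.658,  31.204,   5.631,   1.015,   0.092]), 'ee_pos': array([0.611, 0.121, 0.286]), 'tcp_rot': array([ 2.724,  0.314, -3.139]), 'ft_force': array([ 0.369, -0.103, -0.13 ])}
[[-0.951 -0.128  0.281]
 [-0.003  0.914  0.406]
 [-0.309  0.385 -0.869]]
-0.08 528 [-0.04  -0.087 -0.08 ] [ 0.039  0.093 -0.072]
-0.072 390 [-0.04  -0.086 -0.072] [ 0.039  0.092 -0.064]
-0.064 144 [-0.015 -0.032 -0.064] [ 0.015  0.037 -0.056]
-0.056 128 [-0.011 -0.02  -0.056] [ 0.011  0.026 -0.048]
-0.048 126 [-0.013 -0.02  -0.048] [ 0.011  0.025 -0.04 ]
-0.04 119 [-0.011 -0.019 -0.04 ] [ 0.012  0.022 -0.032]
-0.032 112 [-0.011 -0.017 -0.032] [ 0.011  0.022 -0.024]
-0.024 113 [-0.012 -0.016 -0.024] [ 0.012  0.021 -0.016]
-0.016 112 [-0.012 -0.016 -0.016] [ 0.011  0.02  -0.008]
-0.008 96 [-0.012 -0.015 -0.008] [ 0.01   0.018 -0.   ]
```

View pics/s4.png

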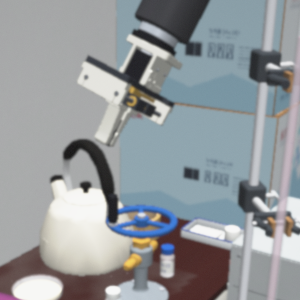

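The scene crop shows the closed fingers at (110,130) above the wheel at (140,220), with the stand off to the right. Next I compute the pushing path.

```bash
cat > path.py <<'E'
from h import *
from scipy.optimize import brentq
HUB=np.array([.562,.084]); Z=.185
R=np.array([[-0.951,-0.126,0.282],[0,0.914,0.406],[-0.309,0.387,-0.869]])
s=np.linspace(-1,1,41); pts=[]
for l in np.linspace(0,.06,61):
    hx,hy=.0105,.0165+.1*min(l,.04)
    for a in s: pts+= [(hx*a,hy,-l),(hx*a,-hy,-l),(hx,hy*a,-l),(-hx,hy*a,-l)]
pts=np.array(pts)@R.T; pts=pts[(pts[:,2]+Z>.157)&(pts[:,2]+Z<.21)]
low=(pts[:,2].min()+Z)
def tcp(deg,gap=0):
    t=np.radians(deg); H=HUB+.055*np.array([np.cos(t),np.sin(t)]); T=np.array([-np.sin(t),np.cos(t)])
    # finger's footprint centre (not the TCP) trails on the tangent
    c=(pts.min(0)+pts.max(0))[:2]/2
    g=lambda d: np.hypot(*(H-T*d-c+pts[:,:2]-H).T).min()-.009
    d=brentq(g,.012,.08); return H-T*(d+gap)-c
E
python3 - <<'E'
from path import *
print("low",low)
p=tcp(66,.015); print("start",p, "contact",tcp(66))
for a in range(66,432,6): print(a-66, ((tcp(a)-[.610,.120])*1000).round(1).tolist(),end="; ")
E
```

```text
low 0.17537
start [0.62604955 0.12741594] contact [0.61234637 0.13351699]
0 [2.3, 13.5]; 6 [-2.9, 18.5]; 12 [-8.4, 22.7]; 18 [-14.2, 26.3]; 24 [-19.9, 29.2]; 30 [-25.6, 31.4]; 36 [-31.4, 33.2]; 42 [-36.9, 34.4]; 48 [-42.3, 35.3]; 54 [-47.4, 36.0]; 60 [-52.3, 36.4]; 66 [-56.7, 37.1]; 72 [-61.1, 37.9]; 78 [-66.5, 37.4]; 84 [-72.8, 35.0]; 90 [-79.5, 30.8]; 96 [-85.8, 25.0]; 102 [-91.2, 18.8]; 108 [-95.7, 12.5]; 114 [-99.5, 6.2]; 120 [-102.5, -0.2]; 126 [-104.8, -6.5]; 132 [-106.5, -12.8]; 138 [-107.3, -20.0]; 144 [-106.8, -27.9]; 150 [-105.3, -35.7]; 156 [-103.1, -42.9]; 162 [-100.4, -49.5]; 168 [-97.2, -55.5]; 174 [-93.7, -60.9]; 180 [-89.8, -65.9]; 186 [-85.6, -70.3]; 192 [-80.5, -74.4]; 198 [-74.6, -78.0]; 204 [-68.5, -80.8]; 210 [-62.4, -83.0]; 216 [-56.3, -84.6]; 222 [-50.4, -85.6]; 228 [-44.7, -86.2]; 234 [-39.2, -86.3]; 240 [-34.0, -86.2]; 246 [-29.0, -86.0]; 252 [-24.4, -85.8]; 258 [-20.1, -85.9]; 264 [-14.9, -84.7]; 270 [-9.1, -81.8]; 276 [-3.3, -77.1]; 282 [2.1, -71.5]; 288 [6.6, -65.8]; 294 [10.5, -60.1]; 300 [13.8, -54.3]; 306 [16.6, -48.6]; 312 [18.9, -42.7]; 318 [20.1, -35.6]; 324 [20.1, -27.7]; 330 [19.5, -20.3]; 336 [18.2, -13.3]; 342 [16.1, -6.4]; 348 [12.5, 0.8]; 354 [7.5, 7.6]; 360 [2.3, 13.5];
```

```bash
python3 - <<'E'
from h import *
d=np.load("top.npz"); P=cloud("top",d["D"]); x,y,z=P[...,0],P[...,1],P[...,2]
for lo in np.arange(.10,.24,.02):
    for y0 in (-.06,-.03,0,.03,.06,.09,.12):
        k=(x>.61)&(x<.85)&(z>lo)&(z<lo+.02)&(y>y0)&(y<y0+.03)&(np.hypot(x-.562,y-.084)>.066)
        if k.sum()>2: print(round(lo,2),y0,k.sum(),"xmin",np.sort(x[k])[1].round(3),end=" | ")
    print()
E
```

```text
0.1 -0.06 648 xmin 0.679 | 0.1 -0.03 313 xmin 0.672 | 0.1 0 277 xmin 0.67 | 0.1 0.03 697 xmin 0.671 | 0.1 0.06 316 xmin 0.702 | 
0.12 -0.06 314 xmin 0.706 | 0.12 -0.03 509 xmin 0.694 | 0.12 0 336 xmin 0.667 | 0.12 0.03 367 xmin 0.669 | 
0.14 -0.06 4 xmin 0.846 | 0.14 0 5 xmin 0.665 | 0.14 0.03 6 xmin 0.667 | 
0.16 0 37 xmin 0.661 | 0.16 0.03 45 xmin 0.663 | 
0.18 0 83 xmin 0.665 | 0.18 0.03 61 xmin 0.668 | 
0.2 -0.03 71 xmin 0.786 | 0.2 0 148 xmin 0.673 | 0.2 0.03 65 xmin 0.678 | 
0.22 -0.03 282 xmin 0.717 | 0.22 0 553 xmin 0.686 | 0.22 0.03 3 xmin 0.697 |
```

>>> arm_command([
  {"wx":0,"wy":0,"wz":0,"tx":16,"ty":6,"tz":-20,"fingers":-1},
  {"wx":0,"wy":0,"wz":0,"tx":16,"ty":6,"tz":-45,"fingers":-1},
  {"wx":0,"wy":0,"wz":0,"tx":16,"ty":6,"tz":-70,"fingers":-1},
  {"wx":0,"wy":0,"wz":0,"tx":16,"ty":6,"tz":-90,"fingers":-1},
  {"wx":0,"wy":0,"wz":0,"tx":16,"ty":6,"tz":-101,"fingers":-1},
  {"wx":0,"wy":0,"wz":0,"tx":16,"ty":6,"tz":-101,"fingers":-1},
  {"wx":0,"wy":0,"wz":0,"tx":16,"ty":6,"tz":-101,"fingers":-1},
])

```text
t: 3.98
ee_pos: [0.6264, 0.1255, 0.186]
tcp_rot: [2.723, 0.314, -3.141]
ft_force: [1.2, -0.0, 0.5]
grip_width: 0.0006
grip_force: 0.0
```

```bash
cat > look.py <<'E'
from path import *
import sys
o=ctrl.get_obs(); print({k:np.round(o[k],4) for k in("t","joints","ee_pos","tcp_rot","ft_force")})
im,D=ctrl.grab_frame("scene"); P=cloud("scene",D)
hs=cv2.cvtColor(im,cv2.COLOR_RGB2HSV)
k=(hs[...,2]<70)&(P[...,2]>.16)&(P[...,2]<.212)&(np.hypot(P[...,0]-.562,P[...,1]-.084)<.08)&(D>0)
if k.sum()>5:
    h=np.median(P[k],0)-[0,0,0]; vw=np.array([.065,.859])-h[:2]; h[:2]-=.006*vw/np.hypot(*vw)
    q=h[:2]-HUB; print("handle",k.sum(),h.round(4),np.hypot(*q).round(4),np.degrees(np.arctan2(q[1],q[0])).round(1))
if len(sys.argv)>1: save(sys.argv[1],cv2.resize(im[130:330,220:460],(720,600)))
E
python3 look.py s5
```

```text
{'t': np.float64(3.9833), 'joints': array([ 0.2816,  0.1823, -0.2593, -0.465 , -0.769 , -1.5059]), 'ee_pos': array([0.6264, 0.1255, 0.186 ]), 'tcp_rot': array([ 2.7234,  0.3143, -3.1409]), 'ft_force': array([ 1.1676, -0.0301,  0.5372])}
handle 217 [0.5854 0.134  0.1904] 0.0552 64.9
```

View pics/s5.png

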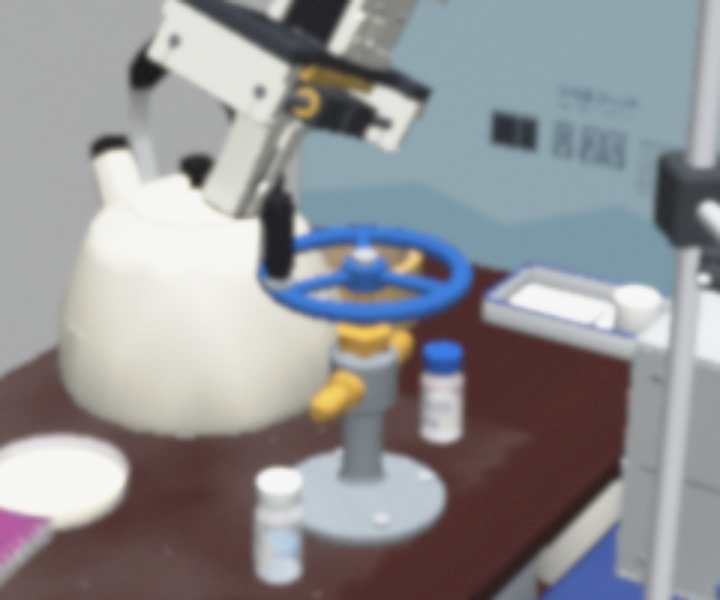

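The scene crop shows the finger behind the black handle at (277,235) with a small gap, and both vials standing. I'll start pushing.

>>> arm_command([
  {"wx":0,"wy":0,"wz":0,"tx":-5,"ty":3,"tz":0,"fingers":-1},
  {"wx":0,"wy":0,"wz":0,"tx":-10,"ty":5,"tz":0,"fingers":-1},
  {"wx":0,"wy":0,"wz":0,"tx":-14,"ty":7.5,"tz":0,"fingers":-1},
  {"wx":0,"wy":0,"wz":0,"tx":-19,"ty":12.5,"tz":0,"fingers":-1},
  {"wx":0,"wy":0,"wz":0,"tx":-24.5,"ty":16.5,"tz":0,"fingers":-1},
  {"wx":0,"wy":0,"wz":0,"tx":-30,"ty":20,"tz":0,"fingers":-1},
  {"wx":0,"wy":0,"wz":0,"tx":-36,"ty":23,"tz":0,"fingers":-1},
  {"wx":0,"wy":0,"wz":0,"tx":-41.5,"ty":25.5,"tz":0,"fingers":-1},
])

```text
t: 4.7
ee_pos: [0.5849, 0.1516, 0.1862]
tcp_rot: [2.723, 0.316, -3.141]
ft_force: [4.1, -2.5, 2.0]
grip_width: 0.0004
grip_force: 2.2
```

```bash
python3 look.py s6; python3 - <<'E'
from path import *
d=np.load("scene.npz");P=cloud("scene",d["D"]);hs=cv2.cvtColor(d["im"],cv2.COLOR_RGB2HSV)
k=(hs[...,2]<70)&(P[...,2]>.16)&(P[...,2]<.212)&(np.hypot(P[...,0]-.562,P[...,1]-.084)<.08)
print(k.sum(),np.median(P[k],0))
E
```

```text
{'t': np.float64(4.7), 'joints': array([ 0.3671,  0.1135, -0.3543, -0.4402, -0.7104, -1.59  ]), 'ee_pos': array([0.5849, 0.1516, 0.1862]), 'tcp_rot': array([ 2.7229,  0.316 , -3.1407]), 'ft_force': array([ 4.0823, -2.4633,  2.0019])}
handle 234 [0.5604 0.1391 0.1899] 0.0551 91.6
222 [0.58215195 0.1387991  0.19024232]
```

>>> arm_command([
  {"wx":0,"wy":0,"wz":0,"tx":-6,"ty":1.5,"tz":0,"fingers":-1},
  {"wx":0,"wy":0,"wz":0,"tx":-11.5,"ty":3,"tz":0,"fingers":-1},
  {"wx":0,"wy":0,"wz":0,"tx":-17,"ty":4,"tz":0,"fingers":-1},
  {"wx":0,"wy":0,"wz":0,"tx":-22,"ty":4.5,"tz":0,"fingers":-1},
  {"wx":0,"wy":0,"wz":0,"tx":-27,"ty":5,"tz":0,"fingers":-1},
  {"wx":0,"wy":0,"wz":0,"tx":-31,"ty":5.5,"tz":0,"fingers":-1},
  {"wx":0,"wy":0,"wz":0,"tx":-35.5,"ty":6.5,"tz":0,"fingers":-1},
  {"wx":0,"wy":0,"wz":0,"tx":-41,"ty":6,"tz":0,"fingers":-1},
  {"wx":0,"wy":0,"wz":0,"tx":-47.5,"ty":3.5,"tz":0,"fingers":-1},
  {"wx":0,"wy":0,"wz":0,"tx":-54,"ty":-0.5,"tz":0,"fingers":-1},
])

```text
t: 5.58
ee_pos: [0.5296, 0.1511, 0.1852]
tcp_rot: [2.722, 0.313, -3.14]
ft_force: [1.3, 3.7, 1.0]
grip_width: 0.0002
grip_force: 1.8
```

```bash
python3 look.py s7
```

```text
{'t': np.float64(5.5833), 'joints': array([ 0.4186,  0.0213, -0.465 , -0.4245, -0.6772, -1.6429]), 'ee_pos': array([0.5296, 0.1511, 0.1852]), 'tcp_rot': array([ 2.7224,  0.313 , -3.1404]), 'ft_force': array([1.2876, 3.6653, 1.0476])}
handle 209 [0.5138 0.1132 0.1835] 0.0564 148.9
```

View pics/s7.png

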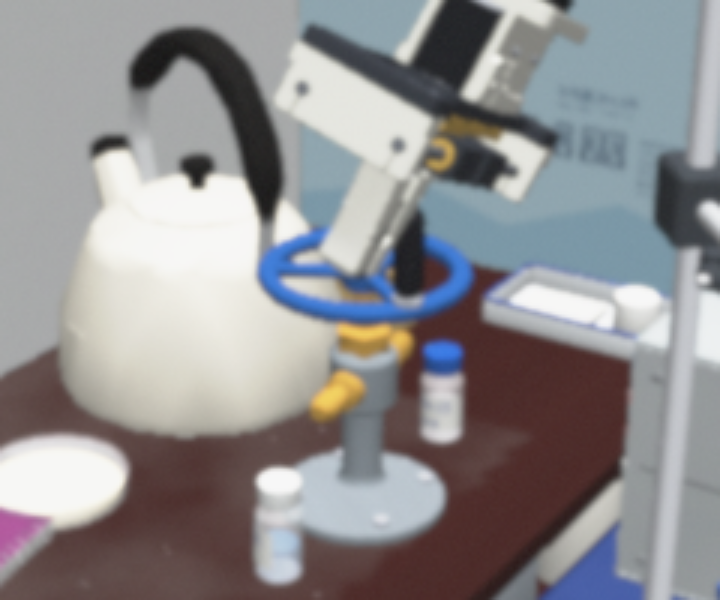

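The scene crop shows the finger pushing the handle at (410,255), with everything else in place. Continuing.

>>> arm_command([
  {"wx":0,"wy":0,"wz":0,"tx":-6.5,"ty":-6,"tz":0,"fingers":-1},
  {"wx":0,"wy":0,"wz":0,"tx":-11.5,"ty":-12,"tz":0,"fingers":-1},
  {"wx":0,"wy":0,"wz":0,"tx":-16,"ty":-18.5,"tz":0,"fingers":-1},
  {"wx":0,"wy":0,"wz":0,"tx":-20,"ty":-25,"tz":0,"fingers":-1},
  {"wx":0,"wy":0,"wz":0,"tx":-23,"ty":-31,"tz":0,"fingers":-1},
  {"wx":0,"wy":0,"wz":0,"tx":-25.5,"ty":-37.5,"tz":0,"fingers":-1},
  {"wx":0,"wy":0,"wz":0,"tx":-27,"ty":-44,"tz":0,"fingers":-1},
  {"wx":0,"wy":0,"wz":0,"tx":-28,"ty":-51,"tz":0,"fingers":-1},
  {"wx":0,"wy":0,"wz":0,"tx":-27.5,"ty":-59,"tz":0,"fingers":-1},
  {"wx":0,"wy":0,"wz":0,"tx":-26,"ty":-66.5,"tz":0,"fingers":-1},
])

```text
t: 6.47
ee_pos: [0.5044, 0.0834, 0.1853]
tcp_rot: [2.723, 0.313, -3.141]
ft_force: [-2.3, 3.3, 0.1]
grip_width: 0.0005
grip_force: 1.7
```

```bash
python3 look.py s8
```

```text
{'t': np.float64(6.4667), 'joints': array([ 0.2584, -0.014 , -0.4756, -0.4845, -0.7616, -1.4656]), 'ee_pos': array([0.5044, 0.0834, 0.1853]), 'tcp_rot': array([ 2.7229,  0.3135, -3.1408]), 'ft_force': array([-2.3071,  3.2868,  0.0958])}
handle 25 [0.5164 0.0552 0.1682] 0.0539 -147.8
```

>>> arm_command([
  {"wx":0,"wy":0,"wz":0,"tx":2.5,"ty":-7.5,"tz":0,"fingers":-1},
  {"wx":0,"wy":0,"wz":0,"tx":5,"ty":-14,"tz":0,"fingers":-1},
  {"wx":0,"wy":0,"wz":0,"tx":8.5,"ty":-20,"tz":0,"fingers":-1},
  {"wx":0,"wy":0,"wz":0,"tx":12,"ty":-25.5,"tz":0,"fingers":-1},
  {"wx":0,"wy":0,"wz":0,"tx":15.5,"ty":-30.5,"tz":0,"fingers":-1},
  {"wx":0,"wy":0,"wz":0,"tx":20,"ty":-35,"tz":0,"fingers":-1},
  {"wx":0,"wy":0,"wz":0,"tx":25,"ty":-39,"tz":0,"fingers":-1},
  {"wx":0,"wy":0,"wz":0,"tx":31,"ty":-42.5,"tz":0,"fingers":-1},
  {"wx":0,"wy":0,"wz":0,"tx":37,"ty":-45.5,"tz":0,"fingers":-1},
  {"wx":0,"wy":0,"wz":0,"tx":43,"ty":-47.5,"tz":0,"fingers":-1},
])

```text
t: 7.35
ee_pos: [0.5485, 0.0362, 0.1853]
tcp_rot: [2.723, 0.314, -3.141]
ft_force: [-2.6, -0.1, -1.3]
grip_width: 0.0004
grip_force: 1.7
```

```bash
python3 look.py s9
```

```text
{'t': np.float64(7.35), 'joints': array([ 0.1122,  0.0795, -0.3621, -0.5224, -0.8421, -1.3191]), 'ee_pos': array([0.5485, 0.0362, 0.1853]), 'tcp_rot': array([ 2.7233,  0.314 , -3.141 ]), 'ft_force': array([-2.5688, -0.1163, -1.2637])}
handle 118 [0.5692 0.03   0.1802] 0.0545 -82.5
```

View pics/s9.png

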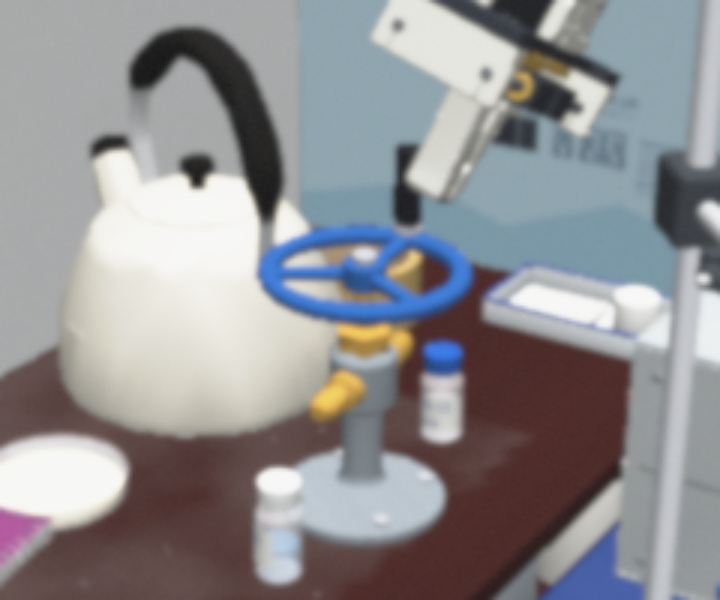

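The scene crop shows the handle at the back right, at (408,185), with the finger on its near side. All is fine, so I continue.

>>> arm_command([
  {"wx":0,"wy":0,"wz":0,"tx":6,"ty":-1.5,"tz":0,"fingers":-1},
  {"wx":0,"wy":0,"wz":0,"tx":12,"ty":-2.5,"tz":0,"fingers":-1},
  {"wx":0,"wy":0,"wz":0,"tx":18,"ty":-3,"tz":0,"fingers":-1},
  {"wx":0,"wy":0,"wz":0,"tx":23.5,"ty":-3.5,"tz":0,"fingers":-1},
  {"wx":0,"wy":0,"wz":0,"tx":28.5,"ty":-3,"tz":0,"fingers":-1},
  {"wx":0,"wy":0,"wz":0,"tx":33.5,"ty":-3,"tz":0,"fingers":-1},
  {"wx":0,"wy":0,"wz":0,"tx":38,"ty":-3,"tz":0,"fingers":-1},
  {"wx":0,"wy":0,"wz":0,"tx":42.5,"ty":-3,"tz":0,"fingers":-1},
  {"wx":0,"wy":0,"wz":0,"tx":47.5,"ty":-1.5,"tz":0,"fingers":-1},
  {"wx":0,"wy":0,"wz":0,"tx":53.5,"ty":1,"tz":0,"fingers":-1},
])

```text
t: 8.23
ee_pos: [0.6024, 0.0373, 0.1858]
tcp_rot: [2.724, 0.315, -3.142]
ft_force: [-1.2, -2.2, -1.3]
grip_width: 0.0002
grip_force: 1.4
```

```bash
python3 look.py s10
```

```text
{'t': np.float64(8.2333), 'joints': array([ 0.1033,  0.1633, -0.263 , -0.5181, -0.8577, -1.3197]), 'ee_pos': array([0.6024, 0.0373, 0.1858]), 'tcp_rot': array([ 2.7236,  0.3155, -3.1415]), 'ft_force': array([-1.2033, -2.1856, -1.346 ])}
handle 175 [0.6109 0.0601 0.1884] 0.0545 -26.1
```

>>> arm_command([
  {"wx":0,"wy":0,"wz":0,"tx":6,"ty":5,"tz":0,"fingers":-1},
  {"wx":0,"wy":0,"wz":0,"tx":11,"ty":10.5,"tz":0,"fingers":-1},
  {"wx":0,"wy":0,"wz":0,"tx":15.5,"ty":16,"tz":0,"fingers":-1},
  {"wx":0,"wy":0,"wz":0,"tx":19.5,"ty":22,"tz":0,"fingers":-1},
  {"wx":0,"wy":0,"wz":0,"tx":23,"ty":27.5,"tz":0,"fingers":-1},
  {"wx":0,"wy":0,"wz":0,"tx":25.5,"ty":33.5,"tz":0,"fingers":-1},
  {"wx":0,"wy":0,"wz":0,"tx":28,"ty":39,"tz":0,"fingers":-1},
  {"wx":0,"wy":0,"wz":0,"tx":29,"ty":46.5,"tz":0,"fingers":-1},
  {"wx":0,"wy":0,"wz":0,"tx":29,"ty":54,"tz":0,"fingers":-1},
  {"wx":0,"wy":0,"wz":0,"tx":28.5,"ty":61.5,"tz":0,"fingers":-1},
])

```text
t: 9.12
ee_pos: [0.6305, 0.1002, 0.1859]
tcp_rot: [2.723, 0.316, -3.141]
ft_force: [1.5, -2.1, -0.7]
grip_width: 0.0006
grip_force: 1.6
```

```bash
python3 look.py s11
```

```text
{'t': np.float64(9.1167), 'joints': array([ 0.2265,  0.1913, -0.2411, -0.4833, -0.7986, -1.448 ]), 'ee_pos': array([0.6305, 0.1002, 0.1859]), 'tcp_rot': array([ 2.7225,  0.3155, -3.1414]), 'ft_force': array([ 1.5277, -2.1472, -0.7379])}
handle 176 [0.6065 0.1155 0.1896] 0.0545 35.3
```

>>> arm_command([
  {"wx":0,"wy":0,"wz":0,"tx":-1.5,"ty":7,"tz":0,"fingers":-1},
  {"wx":0,"wy":0,"wz":0,"tx":-3.5,"ty":14,"tz":0,"fingers":-1},
  {"wx":0,"wy":0,"wz":0,"tx":-7,"ty":21,"tz":0,"fingers":-1},
  {"wx":0,"wy":0,"wz":0,"tx":-9.5,"ty":24.8,"tz":0,"fingers":-1},
  {"wx":0,"wy":0,"wz":0,"tx":-12,"ty":28,"tz":0,"fingers":-1},
  {"wx":0,"wy":0,"wz":0,"tx":-12,"ty":28,"tz":0,"fingers":-1},
])

```text
t: 9.67
ee_pos: [0.6173, 0.1282, 0.1859]
tcp_rot: [2.722, 0.315, -3.14]
ft_force: [2.7, 0.5, 1.0]
grip_width: 0.0005
grip_force: 1.0
```

```bash
python3 look.py s12; python3 -c "
from path import *
for a in range(54,78,2): print(a,((tcp(a)-tcp(60))*1000).round(1))"
```

```text
{'t': np.float64(9.6667), 'joints': array([ 0.2913,  0.1681, -0.2781, -0.4651, -0.761 , -1.5123]), 'ee_pos': array([0.6173, 0.1282, 0.1859]), 'tcp_rot': array([ 2.7223,  0.3145, -3.1403]), 'ft_force': array([2.6737, 0.4645, 1.0011])}
handle 211 [0.5916 0.1306 0.19  ] 0.0552 57.6
54 [ 4.9 -6.9]
56 [ 3.3 -4.4]
58 [ 1.6 -2.2]
60 [0. 0.]
62 [-1.6  2. ]
64 [-3.3  4. ]
66 [-5.2  5.9]
68 [-6.9  7.6]
70 [-8.7  9.3]
72 [-10.5  10.9]
74 [-12.3  12.4]
76 [-14.1  13.8]
```

>>> arm_command([
  {"wx":0,"wy":0,"wz":0,"tx":-1.6,"ty":2,"tz":0,"fingers":-1},
  {"wx":0,"wy":0,"wz":0,"tx":-3.3,"ty":4,"tz":0,"fingers":-1},
  {"wx":0,"wy":0,"wz":0,"tx":-5.2,"ty":5.9,"tz":0,"fingers":-1},
  {"wx":0,"wy":0,"wz":0,"tx":-5.2,"ty":5.9,"tz":0,"fingers":-1},
  {"wx":0,"wy":0,"wz":0,"tx":-5.2,"ty":5.9,"tz":0,"fingers":-1},
])

```text
t: 10.13
ee_pos: [0.6126, 0.1333, 0.1856]
tcp_rot: [2.723, 0.314, -3.141]
ft_force: [2.1, 0.1, 2.1]
grip_width: 0.0003
grip_force: 1.2
```

```bash
python3 look.py s13; cat > cmp.py <<'E'
from path import *
# handle pixels in scene view: start vs now, and blue rim/spoke mask difference
d=np.load("scene.npz"); a=d["im"]; b,D=ctrl.grab_frame("scene")
for im,DD in((a,d["D"]),(b,D)):
    P=cloud("scene",DD); v=cv2.cvtColor(im,cv2.COLOR_RGB2HSV)[...,2]
    k=(v<70)&(P[...,2]>.16)&(P[...,2]<.212)&(np.hypot(P[...,0]-.562,P[...,1]-.084)<.08)
    ys,xs=np.nonzero(k); lowr=ys>np.percentile(ys,40)
    print(k.sum(),"col mean",xs.mean().round(2),"row range",ys.min(),ys.max(),"lower col",xs[lowr].mean().round(2),np.median(P[k],0).round(4))
E
python3 cmp.py
```

```text
{'t': np.float64(10.1333), 'joints': array([ 0.3056,  0.1605, -0.2903, -0.4603, -0.7512, -1.5274]), 'ee_pos': array([0.6126, 0.1333, 0.1856]), 'tcp_rot': array([ 2.7227,  0.3143, -3.1409]), 'ft_force': array([2.1156, 0.0583, 2.1141])}
handle 211 [0.5872 0.1333 0.1897] 0.0554 63.0
222 col mean 312.25 row range 194 222 lower col 312.47 [0.5822 0.1388 0.1902]
209 col mean 311.66 row range 194 221 lower col 311.88 [0.5835 0.1383 0.1895]
```

>>> arm_command([
  {"wx":0,"wy":0,"wz":0,"tx":-0.7,"ty":0.7,"tz":0,"fingers":-1},
  {"wx":0,"wy":0,"wz":0,"tx":-1.4,"ty":1.3,"tz":0,"fingers":-1},
  {"wx":0,"wy":0,"wz":0,"tx":-1.4,"ty":1.3,"tz":0,"fingers":-1},
  {"wx":0,"wy":0,"wz":0,"tx":-1.4,"ty":1.3,"tz":0,"fingers":-1},
])

```text
t: 10.57
ee_pos: [0.6114, 0.1345, 0.1856]
tcp_rot: [2.723, 0.315, -3.141]
ft_force: [2.6, -0.9, 0.9]
grip_width: 0.0007
grip_force: 1.6
```

```bash
python3 look.py s14;python3 cmp.py
```

```text
{'t': np.float64(10.5667), 'joints': array([ 0.3092,  0.1584, -0.2934, -0.459 , -0.7486, -1.5312]), 'ee_pos': array([0.6114, 0.1345, 0.1856]), 'tcp_rot': array([ 2.7229,  0.3145, -3.141 ]), 'ft_force': array([ 2.5943, -0.9066,  0.8548])}
handle 216 [0.5856 0.1338 0.1898] 0.0551 64.6
222 col mean 312.25 row range 194 222 lower col 312.47 [0.5822 0.1388 0.1902]
216 col mean 312.24 row range 194 221 lower col 312.4 [0.5822 0.1385 0.1896]
```

The handle matches the start picture to within 0.1 px. I'll back off, lift and move clear.

>>> arm_command([
  {"wx":0,"wy":0,"wz":0,"tx":5,"ty":-3,"tz":0,"fingers":-1},
  {"wx":0,"wy":0,"wz":0,"tx":10,"ty":-6,"tz":0,"fingers":-1},
  {"wx":0,"wy":0,"wz":0,"tx":14,"ty":-8,"tz":0,"fingers":-1},
  {"wx":0,"wy":0,"wz":0,"tx":14,"ty":-8,"tz":25,"fingers":-1},
  {"wx":0,"wy":0,"wz":0,"tx":14,"ty":-8,"tz":55,"fingers":-1},
  {"wx":0,"wy":0,"wz":0,"tx":14,"ty":-8,"tz":90,"fingers":-1},
  {"wx":0,"wy":0,"wz":0,"tx":0,"ty":-30,"tz":110,"fingers":-1},
  {"wx":0,"wy":0,"wz":0,"tx":-30,"ty":-55,"tz":110,"fingers":-1},
  {"wx":0,"wy":0,"wz":0,"tx":-60,"ty":-80,"tz":110,"fingers":-1},
  {"wx":0,"wy":0,"wz":0,"tx":-90,"ty":-105,"tz":110,"fingers":-1},
  {"wx":0,"wy":0,"wz":0,"tx":-120,"ty":-130,"tz":110,"fingers":-1},
  {"wx":0,"wy":0,"wz":0,"tx":-120,"ty":-130,"tz":110,"fingers":-1},
])

```text
t: 11.67
ee_pos: [0.4874, 0.0015, 0.296]
tcp_rot: [2.723, 0.314, 3.141]
ft_force: [0.5, 0.1, -0.9]
grip_width: 0.0003
grip_force: 0.0
```

```bash
python3 look.py s15;python3 cmp.py; python3 - <<'E'
from h import *
a=np.load("scene.npz")["im"].astype(int); b=ctrl.grab_frame("scene")[0].astype(int)
df=np.abs(a-b).max(-1)
for n,(r0,r1,c0,c1) in dict(white=(285,327,302,324),blue=(243,280,358,376),timer=(332,374,252,312),wheel=(190,240,302,380)).items(): print(n,(df[r0:r1,c0:c1]>40).sum())
E
```

```text
{'t': np.float64(11.6667), 'joints': array([ 0.0536, -0.1114, -0.305 , -0.4566, -1.0864, -1.4021]), 'ee_pos': array([0.4874, 0.0015, 0.296 ]), 'tcp_rot': array([2.7234, 0.3143, 3.1409]), 'ft_force': array([ 0.469 ,  0.1465, -0.8897])}
handle 222 [0.586  0.1335 0.191 ] 0.055 64.2
222 col mean 312.25 row range 194 222 lower col 312.47 [0.5822 0.1388 0.1902]
223 col mean 312.2 row range 194 221 lower col 312.47 [0.5823 0.1387 0.1909]
white 0
blue 0
timer 0
wheel 0
```

View pics/s15.png

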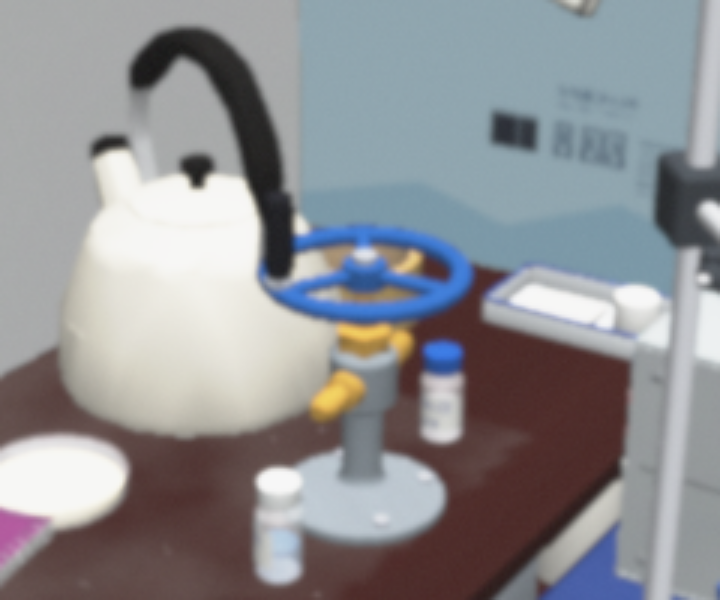

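The handle is back at (277,235). The vials, timer and wheel show no pixel changes from the start picture, and the hand is clear.

```bash
python3 -c "
from workcell import ctrl
print(ctrl.finish_job())"
```

```text
the job is handed in; nothing more can be done
None
```

I pushed the valve handle one full turn counter-clockwise and it is back where it started (within about 1°), with the vials and timer undisturbed and the hand clear; the job was handed in after about 12 s of robot time.

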